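Test a laptop battery pack in the clamp nest and put it in the tray

ROBOT

A 7-joint arm with a two-finger parallel gripper is mounted at the origin on the work surface. World frame = base frame: x ahead of the robot, y to its left, z up, the work surface at z = 0. Lengths are in m, angles in rad, forces in N, time in s.
With the tool pointing down it reaches from about 0.425 to 0.925 m from the base axis. Payload 6.8 kg.
Tool frame: the origin (TCP) lies between the finger pads; the fingertips stand r.tcp_to_tips ahead of it and the grasp point (between the pads) lies 3 mm ahead of it (r.tcp_to_tips is the distance from the TCP to the fingertips, in m); z points along the fingers, y is the line along which they close (so a half turn about z gives the same grasp; the last joint's range is limited). The gripper opens to 85 mm and grips with 20 to 120 N. Pads are 22 mm wide; open, the fingers measure 114 mm over their backs; the gripper's body (76 mm by 85 mm) begins 54 mm behind the grasp point. The pads swing forward as they close: fully open they stand 13 mm farther back than shut.
Start: joints at [-1.413, 0.477, 0.022, 1.555, -0.011, 1.109, -0.083], TCP at [0.177, 0.651, 0.253] pointing down, gripper open.
Joint ranges: [-2.96, 2.96], [-0.34, 2.1], [-1.41, 1.46], [0.24, 2.44], [-1.37, 4.51], [0.17, 1.92], [-2.96, 2.96]. Speed limits (rad/s): [2.39, 2.39, 3.14, 3.14, 3.14, 3.14, 3.14].

INTERFACE

Orientations are given as a rotation vector (axis times angle).
In Python, from bench import r gives the robot as it stands. The module is installed in compiled form; this text tells all that it offers.
- The arm moves only by the tool step_arm, never from a script. Its argument "moves" is a list of rows, each an object of numbers: "rx", "ry", "rz": the turn, a rotation vector about the tool's x, y, z in degrees; "dx", "dy", "dz": the shift along the tool's x, y, z in mm; "gripper": the opening, from -1 (shut) to 1 (fully open). In form: [{"rx": .., "ry": .., "rz": .., "dx": .., "dy": .., "dz": .., "gripper": ..}, ...]. A call has 1 to 20 rows; each row shifts and turns the commanded pose from where the row before left it, along the tool's axes as they then stand; what a row does not reach is not made up. A row lasts 1/8 s, in which the tool goes at most 62.5 mm and 10.7 degrees, less where a joint would pass 70% of its speed; a pose out of reach is approached as far as the arm can. A call is refused whole if a number of a shift passes 62.5 or a number of a turn 10.7, either way. A call with a gripper value outside its range is refused whole. The fingers move at their own pace and stop on an object; "grip_force" is the grip in N (left out, the last holds). Time passes only in rows, so rows that do not move let the fingers close. It gives the time, the measured TCP pose, the force, the opening and the grip force at its end, in the units of the state.
- r.get_obs(): the state, without advancing time (a new reading comes with each control period).
- r.grab_frame(name): name is "side" or "top" or "wrist"; returns the picture (400x640x3 uint8, blue, green, red); there is no depth.
- r.camera_info(name): a dict with "mtx" (3x3 intrinsics, pixels), "rvec" (rotation vector, rad) and "tvec" (3), from world to camera coordinates, as OpenCV has them. Camera axes: x right, y down, z forward; pixel columns grow to the right and rows downward; lengths in m; the calibration is good to about 2 mm. A picture is of the moment at which its call begins: read the wrist's pose just before it. camera_info takes no time and is no camera call; for the wrist camera it gives the pose at the moment of the call.
- r.hand_in(): hands the job in; it is judged then, once.
The state is a dict: "clock": time; "joints": joint angles; "qvel": joint speeds; "tau": joint torques, N m; "tcp_pos": TCP position; "orientation": TCP orientation; "contact_force": force on the tool from outside, world axes, zero at the start; "moment": the same for the moment, N m; "grip_width": finger opening in m; "gripper_force": force on a finger pad.
Only numpy, scipy, OpenCV 4.12 (cv2) and the standard library are available. Lean on these libraries where they do the work, as an engineer would, in place of code of your own. Each camera call takes 0.05 s, during which the arm holds its last target. There are 200 camera calls.

TASK

Run the check on the laptop battery pack lying in the test nest: swing the toggle clamp over onto the pack, press the round test button on the grey box fully down and let it come right up again, then swing the clamp back open. Only press the button while the clamp is down on the pack, and leave the pack in the nest until the clamp is open again. Then lift the pack out and set it down gently, flat and label up, on the floor of the tray, without pushing the mug, the screwdriver or the hard drive out of place.

Things in the scene. Friction and masses are not known exactly. Their poses are not given: they have to be found in the camera images.
- tester: fixed test nest: aluminium plate 235 x 100 x 12 mm, x = -95 to 140 mm. Origin: on the bench below the middle of the pack's place; x along the pack towards the clamp. Black guides 12 mm tall on the plate: beside the pack at |x| = 47 to 77 mm (inner faces y = +-27.5 mm) and at its ends; the middle of both long sides is free for fingers. Clamp bracket: x = 92 to 134, |y| < 17 mm, 74 mm tall
- clamp (a joint): toggle clamp, a steel bell crank on clamp_hinge: pressing arm 83 mm long with a rubber foot below its end and, square to it, a handle with a black grip 20 mm thick. 0 rad = open: arm nearly upright, handle lying back level, away from the pack; 1.47 = foot rests on the pack, arm level, handle upright. Its weight tips it either way from about 0.7, so it stays once swung past; light to move
- clamp_grip (a point): point on the axis of the clamp's handle, in its black grip (20 mm round, from 48 to 118 mm off the hinge), 85 mm from the hinge axis. At joint value q it lies 85 x sin(1.47 - q) mm along the nest's x and 85 x cos(1.47 - q) mm up from clamp_hinge
- clamp_hinge (a point): point on the clamp's hinge axis, at x = 112, y = 0, z = 62 mm of the nest; the axis runs along the nest's y. Fixed
- pack: laptop battery pack, black plastic bar 160 x 50 x 24 mm with a paper label on top, about 0.3 kg, loose, lying in the nest at the start. Origin: centre of its underside; x along its length, z up through the label
- button_box: grey box 110 x 90 x 45 mm with a dark glass window, fixed to the bench, carrying the test button. Origin: centre of its underside, z up
- test_button_top (a point): centre of the top face of the black round test button, 48 mm across, in a low steel collar; 69 mm above the bench when up. It goes down with the button
- test_button (a joint): travel of the test button: 0 = up, 0.008 m = fully down; a spring pushes it back, 5 N fully down
- tray: open grey plastic tray 150 x 220 x 28 mm, walls and floor 4 mm, 0.7 kg, loose on the bench. Origin: centre of its underside; long side along its y
- mug: white mug, 80 mm across, 95 mm tall, bystander. Origin: centre of its foot; handle at +y
- screwdriver: screwdriver 200 mm long lying on the bench, bystander. x along it, handle at -x
- hard_drive: bare hard drive 147 x 102 x 26 mm lying on the bench, bystander. Origin: centre of its underside, x along its length

How it is judged:
On the way, in this order (a step that is already met when the one before it is completed fails the run):
1. the clamp is swung down onto the pack in the nest (value of joint clamp above 1.4 rad and x of pack in the frame of tester between -0.008 and 0.008 m and y of pack in the frame of tester between -0.006 and 0.006 m and z of pack in the frame of tester below 0.017 m), for 0.2 s.
2. the test button is fully down (over 6.5 of 8 mm) with the clamp down on the pack (all of step 1 and value of joint test_button above 0.0065 m), for 0.1 s.
3. the button is let right up again, the clamp still down (all of step 1 and value of joint test_button below 0.0015 m), for 0.1 s.
4. the clamp is swung back open with the pack still in the nest (value of joint clamp below 0.25 rad and x of pack in the frame of tester between -0.008 and 0.008 m and y of pack in the frame of tester between -0.006 and 0.006 m and z of pack in the frame of tester below 0.017 m), for 0.2 s.
At the end, for the whole second after the job is handed in: The pack lies still, flat (within 0.1 rad) and label up, on the floor of the tray (its underside less than 10 mm above the tray's underside), inside the walls; the tray is level on the bench; the clamp is open (below 0.25 rad) and the test button up (below 1.5 mm) (x of pack in the frame of tray between -0.06 and 0.06 m and y of pack in the frame of tray between -0.08 and 0.08 m and z of pack in the frame of tray between 0 and 0.01 m and angle between pack's own z axis and vertical below 0.1 rad and angle between tray's own z axis and vertical below 0.05 rad and linear speed of pack below 0.02 m/s and value of joint test_button below 0.0015 m and value of joint clamp below 0.25 rad); the robot touches nothing.
It fails at once if the test button is pressed in (over 4 mm) while the clamp is not down (below 1.3 rad) (value of joint test_button above 0.004 m and value of joint clamp below 1.3 rad).
It fails at once if the pack is dropped or thrown (over 0.6 m/s with no finger on it) (linear speed of pack above 0.6 m/s and contact force between the fingers and pack below 0.05 N).
It fails at once if the mug is pushed more than 30 mm (distance of mug from where it was at the start of the episode above 0.03 m).
It fails at once if the screwdriver is pushed more than 30 mm (distance of screwdriver from where it was at the start of the episode above 0.03 m).
It fails at once if the hard drive is pushed more than 30 mm (distance of hard_drive from where it was at the start of the episode above 0.03 m).
It also fails if it takes over 72 s, if anything falls off the work surface, if the arm or the gripper's body presses on something with over 40 N, if the wrist force passes 120 N, or if a joint passes its speed limit or range.

## Working session

There is one attempt and no reset: what is moved stays moved. The work goes in short steps, Python scripts to look and compute and a tool call to move; the robot and the scene stay as the last step left them, time stands still between calls to the robot, and variables do not carry over. Pictures are saved under pics/ and viewed, at most 10 in all, crops included, and the job is handed in when it is done.

Besides the shell and the picture viewer there is one more tool, called after "Request:" in YAML: its name, and indented under it one key for each argument. step_arm: Moves the arm, as the interface text tells. Its arguments: {"type":"object","properties":{"moves":{"type":"array","items":{"type":"object","properties":{"rx":{"type":"number"},"ry":{"type":"number"},"rz":{"type":"number"},"dx":{"type":"number"},"dy":{"type":"number"},"dz":{"type":"number"},"gripper":{"type":"number"}}}},"grip_force":{"type":"number"}},"required":["moves"]}

```bash
mkdir -p pics; python3 - <<'E'
from bench import r
import cv2
o=r.get_obs();print(o['clock'],o['tcp_pos'],o['orientation'],o['grip_width'],r.tcp_to_tips)
for n in('top','side'):
    cv2.imwrite(f'pics/{n}0.png',r.grab_frame(n));c=r.camera_info(n);print(n,c)
E
```

```text
0.0 [0.17717813 0.65074451 0.25233152] [-4.16295496e-01 -3.11374343e+00  2.86907588e-03] 0.08531476354144708 0.022
top {'mtx': array([[451.44648748,   0.        , 317.48165733],
       [  0.        , 451.44648748, 205.05186022],
       [  0.        ,   0.        ,   1.        ]]), 'rvec': array([ 2.14369654, -2.16351685,  0.18468983]), 'tvec': array([0.0481375 , 0.49573268, 1.07034199])}
side {'mtx': array([[430.19738877,   0.        , 319.97876482],
       [  0.        , 430.19738877, 196.2902536 ],
       [  0.        ,   0.        ,   1.        ]]), 'rvec': array([ 2.14319281, -0.43715013,  0.19800559]), 'tvec': array([-0.43273435,  0.20336799,  0.96969312])}
```

View pics/top0.png

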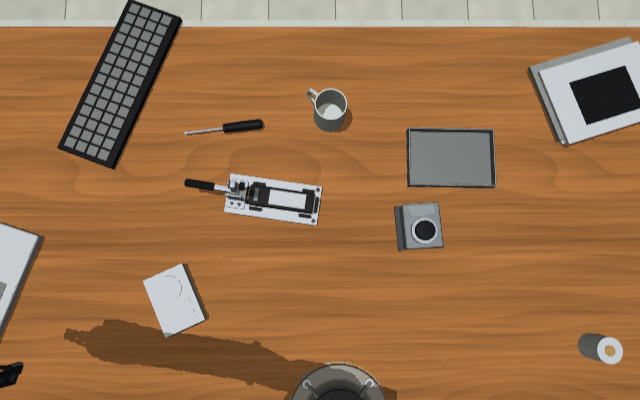

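View pics/side0.png

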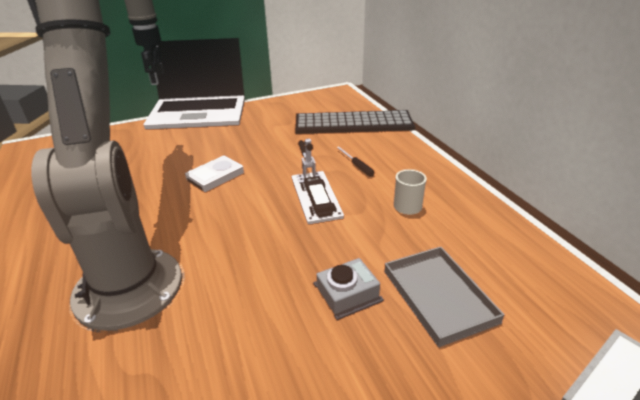

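The top view shows the nest at about (272,198) with the clamp on its left, the button at (425,230), the tray at (407–495,128–187) and the mug at (330,110). In the side view the clamp is open. Next I'll enlarge the nest.

```bash
cat > h.py <<'E'
from bench import r
import cv2, numpy as np
from scipy.spatial.transform import Rotation as R
def ray(n,u,v,z,c=None):
    c=c or r.camera_info(n);M=R.from_rotvec(np.ravel(c['rvec'])).as_matrix();t=np.ravel(c['tvec'])
    d=M.T@np.linalg.inv(c['mtx'])@[u,v,1];o=-M.T@t
    return o+d*(z-o[2])/d[2]
def proj(n,P,c=None):
    c=c or r.camera_info(n);return cv2.projectPoints(np.array(P,float).reshape(-1,3),np.ravel(c['rvec']),np.ravel(c['tvec']),c['mtx'],None)[0].reshape(-1,2)
E
python3 - <<'E'
from h import *
im=cv2.imread('pics/top0.png')
cv2.imwrite('pics/c1.png',cv2.resize(im[165:235,180:335],None,fx=5.16,fy=5.16,interpolation=cv2.INTER_CUBIC)[:, :800])
for k,u,v,z in [('button',425,230,.069),('t1',407,128,.028),('t2',493,128,.028),('t3',495,187,.028),('t4',408,187,.028),('mug',330,108,.09),('sdh',262,125,.01),('sdt',186,133,.005),('plUR',322,187,.012),('plLR',317,224,.012),('plLL',224,212,.012),('plUL',230,174,.012)]: print(k,ray('top',u,v,z).round(4))
E
```

```text
button [ 0.4295 -0.2101  0.069 ]
t1 [ 0.6942 -0.1869  0.028 ]
t2 [ 0.6934 -0.4079  0.028 ]
t3 [ 0.5398 -0.4023  0.028 ]
t4 [ 0.5413 -0.1832  0.028 ]
mug [0.7246 0.012  0.09  ]
sdh [0.7096 0.1836 0.01  ]
sdt [0.6907 0.3787 0.005 ]
plUR [0.5458 0.0311 0.012 ]
plLR [0.4521 0.0447 0.012 ]
plLL [0.4841 0.2761 0.012 ]
plUL [0.5808 0.2629 0.012 ]
```

View pics/c1.png

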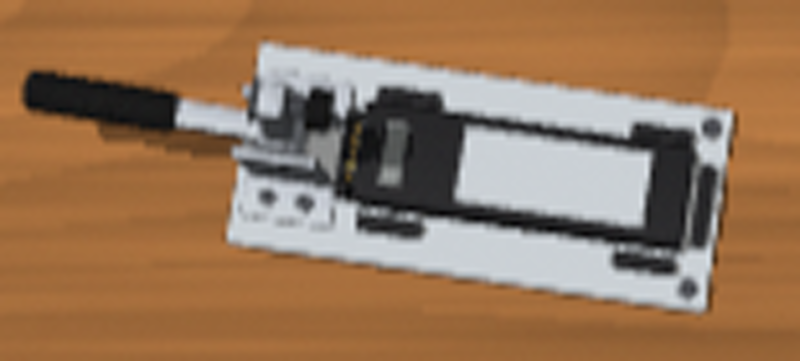

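```bash
cat >> h.py <<'E'
px=[(230.8,173.1),(322.4,186.3),(317.2,225.5),(224.2,212.1)]
W=np.array([ray('top',u,v,.012)[:2] for u,v in px])
L=np.array([(140,-50),(-95,-50),(-95,50),(140,50)])/1e3
# 2D rigid fit
A=L-L.mean(0);B=W-W.mean(0)
th=np.arctan2((A[:,0]*B[:,1]-A[:,1]*B[:,0]).sum(),(A*B).sum())
Rz=np.array([[np.cos(th),-np.sin(th)],[np.sin(th),np.cos(th)]])
t0=W.mean(0)-Rz@L.mean(0)
def nest(x,y,z): return np.r_[Rz@[x/1e3,y/1e3]+t0,z/1e3]
def delta(P,yaw_deg=0):
    "tool-frame shift in mm to world point P"
    o=r.get_obs();M=R.from_rotvec(o['orientation']).as_matrix()
    return (M.T@(np.array(P)-o['tcp_pos'])*1e3).round(1)
def yerr(ang):
    "deg turn about tool z bringing tool y parallel to world yaw ang"
    M=R.from_rotvec(r.get_obs()['orientation']).as_matrix();y=M[:,1]
    d=np.degrees(ang-np.arctan2(y[1],y[0]));d=(d+90)%180-90
    return -d   # tool z down
E
python3 - <<'E'
from h import *
print('th',np.degrees(th),t0,'res',((Rz@L.T).T+t0-W)*1e3)
M=R.from_rotvec(r.get_obs()['orientation']).as_matrix();print(M.round(3))
print('turn for y along nest y',yerr(th+np.pi/2))
for k,p in dict(grip=(112+84.6,0,70.6),hinge=(112,0,62),pack=(0,0,36)).items(): print(k,nest(*p).round(4),proj('top',nest(*p)).round(1),delta(nest(*p)))
E
```

```text
th 81.3435898486109 [0.51235524 0.13048092] res [[-0.22559229  0.39813085]
 [-0.13770058 -1.04937457]
 [ 0.2504349  -0.18500947]
 [ 0.11285796  0.83625318]]
[[-0.965  0.263 -0.   ]
 [ 0.263  0.965 -0.002]
 [-0.    -0.002 -1.   ]]
turn for y along nest y 83.4283248972209
grip [0.5419 0.3248 0.0706] [[199.4 184.8]] [-437.5 -218.4  182.2]
hinge [0.5292 0.2412 0.062 ] [[235.2 190.5]] [-447.2 -302.5  191. ]
pack [0.5124 0.1305 0.036 ] [[282.  198.8]] [-460.  -413.7  217.2]
```

Request:
step_arm:
  moves:
    - {"rz":10.4}
    - {"rz":10.4}
    - {"rz":10.4}
    - {"rz":10.4}
    - {"rz":10.4}
    - {"rz":10.4}
    - {"rz":10.4}
    - {"rz":10.4}
    - {}

```text
invalid input at $.moves[0]: expected keys rx, ry, rz, dx, dy, dz, gripper
```

```bash
python3 - <<'E'
from h import *
print(yerr(th+np.pi/2),delta(nest(196.6,0,70.6)),r.get_obs()['joints'])
E
```

```text
83.4283248972209 [-437.5 -218.4  182.2] [-1.41309802  0.47772645  0.02235463  1.55634294 -0.01150432  1.10929482
 -0.08308938]
```

Request:
step_arm:
  moves:
    - {"rx":0,"ry":0,"rz":10.4,"dx":0,"dy":0,"dz":0,"gripper":1}
    - {"rx":0,"ry":0,"rz":10.4,"dx":0,"dy":0,"dz":0,"gripper":1}
    - {"rx":0,"ry":0,"rz":10.4,"dx":0,"dy":0,"dz":0,"gripper":1}
    - {"rx":0,"ry":0,"rz":10.4,"dx":0,"dy":0,"dz":0,"gripper":1}
    - {"rx":0,"ry":0,"rz":10.4,"dx":0,"dy":0,"dz":0,"gripper":1}
    - {"rx":0,"ry":0,"rz":10.4,"dx":0,"dy":0,"dz":0,"gripper":1}
    - {"rx":0,"ry":0,"rz":10.4,"dx":0,"dy":0,"dz":0,"gripper":1}
    - {"rx":0,"ry":0,"rz":10.4,"dx":0,"dy":0,"dz":0,"gripper":1}
    - {"rx":0,"ry":0,"rz":0,"dx":0,"dy":0,"dz":0,"gripper":1}

```text
clock: 1.23
tcp_pos: [0.177, 0.6511, 0.2528]
orientation: [2.376, 2.054, -0.001]
contact_force: [0.5, 0.5, 0.1]
grip_width: 0.0855
gripper_force: 0.0
```

```bash
python3 - <<'E'
from h import *
print(yerr(th+np.pi/2),delta(nest(196.6,0,70.6)),r.get_obs()['joints'])
E
```

```text
0.3298874447472713 [-269.8  408.3  182.6] [-1.63533424  0.49274773  0.34139732  1.57315138 -0.17750388  1.10740333
 -1.39711193]
```

Request:
step_arm:
  moves:
    - {"rx":0,"ry":0,"rz":0.3,"dx":-15,"dy":22,"dz":0,"gripper":1}
    - {"rx":0,"ry":0,"rz":0,"dx":-25,"dy":38,"dz":0,"gripper":1}
    - {"rx":0,"ry":0,"rz":0,"dx":-25,"dy":38,"dz":0,"gripper":1}
    - {"rx":0,"ry":0,"rz":0,"dx":-25,"dy":38,"dz":0,"gripper":1}
    - {"rx":0,"ry":0,"rz":0,"dx":-25,"dy":38,"dz":0,"gripper":1}
    - {"rx":0,"ry":0,"rz":0,"dx":-25,"dy":38,"dz":0,"gripper":1}
    - {"rx":0,"ry":0,"rz":0,"dx":-25,"dy":38,"dz":0,"gripper":1}
    - {"rx":0,"ry":0,"rz":0,"dx":-25,"dy":38,"dz":0,"gripper":1}
    - {"rx":0,"ry":0,"rz":0,"dx":-25,"dy":38,"dz":0,"gripper":1}
    - {"rx":0,"ry":0,"rz":0,"dx":-25,"dy":38,"dz":10,"gripper":1}
    - {"rx":0,"ry":0,"rz":0,"dx":-20,"dy":30,"dz":10,"gripper":1}
    - {"rx":0,"ry":0,"rz":0,"dx":-10,"dy":14,"dz":10,"gripper":1}
    - {"rx":0,"ry":0,"rz":0,"dx":0,"dy":0,"dz":0,"gripper":1}
    - {"rx":0,"ry":0,"rz":0,"dx":0,"dy":0,"dz":0,"gripper":1}

```text
clock: 2.98
tcp_pos: [0.5386, 0.3241, 0.2234]
orientation: [-2.381, -2.048, -0.0]
contact_force: [-0.4, 0.1, 0.9]
grip_width: 0.0853
gripper_force: 0.0
```

```bash
python3 - <<'E'
from h import *
print(yerr(th+np.pi/2),delta(nest(196.6,0,70.6)),r.get_obs()['joints'])
c=r.camera_info('wrist');im=r.grab_frame('wrist');cv2.imwrite('pics/w1.png',im)
print('cam pos',-R.from_rotvec(np.ravel(c['rvec'])).as_matrix().T@np.ravel(c['tvec']))
for p in [(196.6,0,70.6),(112+117.4,0,74),(112+48,0,66.8),(112,0,62),(0,0,36),(140,50,12),(140,-50,12)]: print(p,proj('wrist',nest(*p),c).round(0))
E
```

```text
0.07452541152650838 [  1.1   3.3 152.8] [-0.97150353  0.45651222  0.45031718  1.72641206 -0.22979872  1.01104908
 -0.58826669]
cam pos [0.54932444 0.39002449 0.34449757]
(196.6, 0, 70.6) [[326. 195.]]
(229.4, 0, 74) [[326. 161.]]
(160, 0, 66.8) [[326. 229.]]
(112, 0, 62) [[326. 270.]]
(0, 0, 36) [[325. 341.]]
(140, 50, 12) [[284. 229.]]
(140, -50, 12) [[367. 229.]]
```

View pics/w1.png

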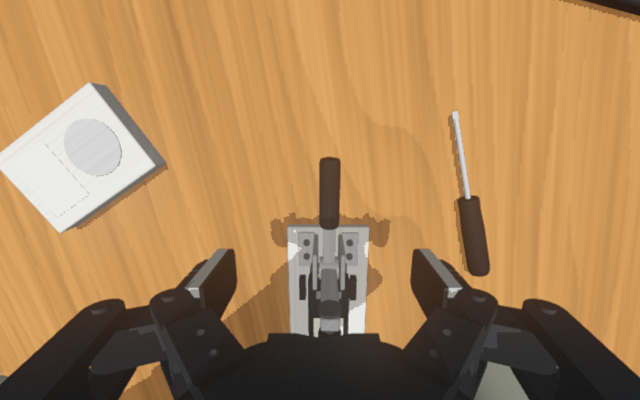

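The wrist view shows the clamp handle from (329,158) to (330,228), about 3 px to the right of the prediction, so I'll shift about 2 mm and descend.

Request:
step_arm:
  grip_force: 20
  moves:
    - {"rx":0,"ry":0,"rz":0,"dx":1,"dy":5,"dz":15,"gripper":1}
    - {"rx":0,"ry":0,"rz":0,"dx":0,"dy":0,"dz":35,"gripper":1}
    - {"rx":0,"ry":0,"rz":0,"dx":0,"dy":0,"dz":35,"gripper":1}
    - {"rx":0,"ry":0,"rz":0,"dx":0,"dy":0,"dz":35,"gripper":1}
    - {"rx":0,"ry":0,"rz":0,"dx":0,"dy":0,"dz":20,"gripper":0.3}
    - {"rx":0,"ry":0,"rz":0,"dx":0,"dy":0,"dz":10,"gripper":0}
    - {"rx":0,"ry":0,"rz":0,"dx":0,"dy":0,"dz":0,"gripper":-0.2}
    - {"rx":0,"ry":0,"rz":0,"dx":0,"dy":0,"dz":0,"gripper":-1}
    - {"rx":0,"ry":0,"rz":0,"dx":0,"dy":0,"dz":0,"gripper":-1}
    - {"rx":0,"ry":0,"rz":0,"dx":0,"dy":0,"dz":0,"gripper":-1}
    - {"rx":0,"ry":0,"rz":0,"dx":0,"dy":0,"dz":0,"gripper":-1}

```text
clock: 4.4
tcp_pos: [0.5442, 0.3234, 0.0744]
orientation: [-2.383, -2.045, -0.0]
contact_force: [-5.7, -0.4, 6.3]
grip_width: 0.0193
gripper_force: 21.6
```

Request:
step_arm:
  grip_force: 20
  moves:
    - {"rx":0,"ry":0,"rz":0,"dx":-1.7,"dy":-1,"dz":-10.3,"gripper":-1}
    - {"rx":0,"ry":0,"rz":0,"dx":-2.9,"dy":0,"dz":-10,"gripper":-1}
    - {"rx":0,"ry":0,"rz":0,"dx":-4.1,"dy":0,"dz":-9.6,"gripper":-1}
    - {"rx":0,"ry":0,"rz":0,"dx":-5.3,"dy":0,"dz":-9,"gripper":-1}
    - {"rx":0,"ry":0,"rz":0,"dx":-6.3,"dy":0,"dz":-8.3,"gripper":-1}
    - {"rx":0,"ry":0,"rz":0,"dx":-7.3,"dy":0,"dz":-7.4,"gripper":-1}
    - {"rx":0,"ry":0,"rz":0,"dx":0,"dy":0,"dz":0,"gripper":-1}

```text
clock: 5.28
tcp_pos: [0.5396, 0.2946, 0.1286]
orientation: [2.385, 2.045, -0.0]
contact_force: [-0.3, -1.0, -2.0]
grip_width: 0.0195
gripper_force: 22.7
```

Request:
step_arm:
  moves:
    - {"rx":0,"ry":0,"rz":0,"dx":-8.1,"dy":0,"dz":-6.5,"gripper":-1}
    - {"rx":0,"ry":0,"rz":0,"dx":-8.9,"dy":0,"dz":-5.4,"gripper":-1}
    - {"rx":0,"ry":0,"rz":0,"dx":-9.5,"dy":0,"dz":-4.3,"gripper":-1}
    - {"rx":0,"ry":0,"rz":0,"dx":-9.9,"dy":0,"dz":-3.1,"gripper":-1}
    - {"rx":0,"ry":0,"rz":0,"dx":-10.2,"dy":0,"dz":-1.9,"gripper":-1}
    - {"rx":0,"ry":0,"rz":0,"dx":-10.4,"dy":0,"dz":-0.6,"gripper":-1}
    - {"rx":0,"ry":0,"rz":0,"dx":-2,"dy":0,"dz":0,"gripper":-1}
    - {"rx":0,"ry":0,"rz":0,"dx":0,"dy":0,"dz":0,"gripper":-1}
    - {"rx":0,"ry":0,"rz":0,"dx":0,"dy":0,"dz":0,"gripper":-1}

```text
clock: 6.4
tcp_pos: [0.5308, 0.2376, 0.1501]
orientation: [-2.384, -2.046, -0.0]
contact_force: [-0.7, 2.0, 3.3]
grip_width: 0.0192
gripper_force: 27.1
```

Request:
step_arm:
  moves:
    - {"rx":0,"ry":0,"rz":0,"dx":0,"dy":0,"dz":0,"gripper":0.3}
    - {"rx":0,"ry":0,"rz":0,"dx":0,"dy":0,"dz":0,"gripper":0.3}
    - {"rx":0,"ry":0,"rz":0,"dx":0,"dy":0,"dz":-10,"gripper":0.3}
    - {"rx":0,"ry":0,"rz":0,"dx":0,"dy":0,"dz":-30,"gripper":0.3}
    - {"rx":0,"ry":0,"rz":0,"dx":0,"dy":0,"dz":-40,"gripper":0.3}
    - {"rx":0,"ry":0,"rz":0,"dx":0,"dy":0,"dz":-20,"gripper":0.3}
    - {"rx":0,"ry":0,"rz":0,"dx":0,"dy":0,"dz":0,"gripper":0.3}

```text
clock: 7.28
tcp_pos: [0.5317, 0.2376, 0.2518]
orientation: [2.384, 2.045, 0.006]
contact_force: [0.0, -0.6, -0.3]
grip_width: 0.0555
gripper_force: 0.0
```

```bash
python3 - <<'E'
from h import *
im=r.grab_frame('side')
cv2.imwrite('pics/s1.png',cv2.resize(im[90:240,240:440],None,fx=3,fy=3,interpolation=cv2.INTER_CUBIC))
print(delta([.4295,-.2101,.12]),r.get_obs()['tcp_pos'])
E
```

```text
[-457.9  -32.4  129.9] [0.53087776 0.2374136  0.25038517]
```

View pics/s1.png

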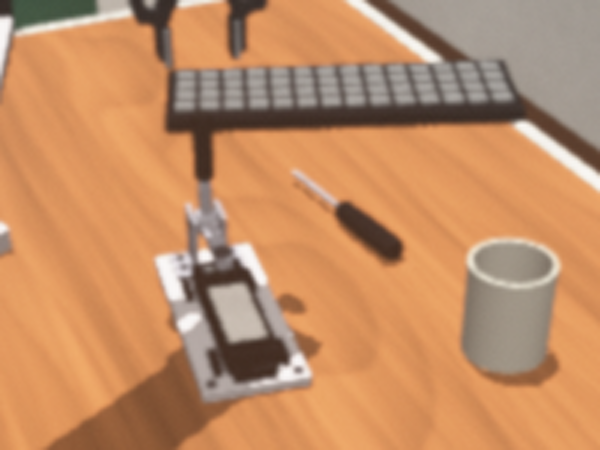

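The crop shows the clamp handle upright at (203,150) and the arm lying on the pack. On to the button.

Request:
step_arm:
  moves:
    - {"rx":0,"ry":0,"rz":0,"dx":-25,"dy":-2,"dz":0,"gripper":-1}
    - {"rx":0,"ry":0,"rz":0,"dx":-45,"dy":-3,"dz":0,"gripper":-1}
    - {"rx":0,"ry":0,"rz":0,"dx":-45,"dy":-3,"dz":0,"gripper":-1}
    - {"rx":0,"ry":0,"rz":0,"dx":-45,"dy":-3,"dz":0,"gripper":-1}
    - {"rx":0,"ry":0,"rz":0,"dx":-45,"dy":-3,"dz":0,"gripper":-1}
    - {"rx":0,"ry":0,"rz":0,"dx":-45,"dy":-3,"dz":0,"gripper":-1}
    - {"rx":0,"ry":0,"rz":0,"dx":-45,"dy":-3,"dz":0,"gripper":-1}
    - {"rx":0,"ry":0,"rz":0,"dx":-45,"dy":-3,"dz":0,"gripper":-1}
    - {"rx":0,"ry":0,"rz":0,"dx":-45,"dy":-3,"dz":10,"gripper":-1}
    - {"rx":0,"ry":0,"rz":0,"dx":-45,"dy":-3,"dz":20,"gripper":-1}
    - {"rx":0,"ry":0,"rz":0,"dx":-28,"dy":-3,"dz":20,"gripper":-1}
    - {"rx":0,"ry":0,"rz":0,"dx":0,"dy":0,"dz":20,"gripper":-1}
    - {"rx":0,"ry":0,"rz":0,"dx":0,"dy":0,"dz":0,"gripper":-1}
    - {"rx":0,"ry":0,"rz":0,"dx":0,"dy":0,"dz":0,"gripper":-1}

```text
clock: 9.07
tcp_pos: [0.429, -0.2106, 0.1799]
orientation: [-2.384, -2.045, 0.001]
contact_force: [-0.7, -0.4, -0.1]
grip_width: 0.0003
gripper_force: 0.0
```

```bash
python3 - <<'E'
from h import *
print(delta([.4295,-.2101,.091]))
c=r.camera_info('wrist');im=r.grab_frame('wrist');cv2.imwrite('pics/w2.png',im)
print(proj('wrist',[[.4295,-.2101,.069],[.6171,-.295,.004]],c), c['tvec'].ravel(), r.get_obs()['joints'])
E
```

```text
[ 0.6  0.5 88.9]
[[323.06665944 207.16529747]
 [505.29172774 239.33457055]] [-0.45688498 -0.15192391  0.27036408] [-0.26227089  0.29506239  0.70170807  2.12201292 -0.26282224  0.8085529
  0.44929346]
```

View pics/w2.png

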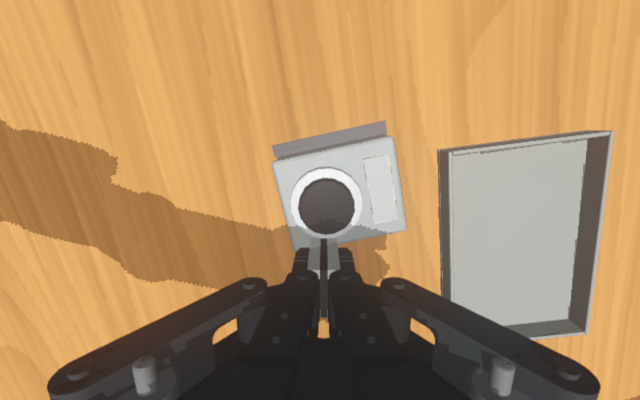

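The button is at (326,206), within 3 px of the prediction. Pressing.

Request:
step_arm:
  moves:
    - {"rx":0,"ry":0,"rz":0,"dx":0,"dy":2,"dz":25,"gripper":-1}
    - {"rx":0,"ry":0,"rz":0,"dx":0,"dy":0,"dz":30,"gripper":-1}
    - {"rx":0,"ry":0,"rz":0,"dx":0,"dy":0,"dz":20,"gripper":-1}
    - {"rx":0,"ry":0,"rz":0,"dx":0,"dy":0,"dz":10,"gripper":-1}
    - {"rx":0,"ry":0,"rz":0,"dx":0,"dy":0,"dz":6,"gripper":-1}
    - {"rx":0,"ry":0,"rz":0,"dx":0,"dy":0,"dz":4,"gripper":-1}
    - {"rx":0,"ry":0,"rz":0,"dx":0,"dy":0,"dz":0,"gripper":-1}
    - {"rx":0,"ry":0,"rz":0,"dx":0,"dy":0,"dz":0,"gripper":-1}

```text
clock: 10.12
tcp_pos: [0.4318, -0.2106, 0.0851]
orientation: [2.384, 2.046, 0.001]
contact_force: [-1.6, 2.0, 3.7]
grip_width: 0.0002
gripper_force: 2.0
```

Request:
step_arm:
  moves:
    - {"rx":0,"ry":0,"rz":0,"dx":0,"dy":0,"dz":1.5,"gripper":-1}
    - {"rx":0,"ry":0,"rz":0,"dx":0,"dy":0,"dz":1.2,"gripper":-1}
    - {"rx":0,"ry":0,"rz":0,"dx":0,"dy":0,"dz":0,"gripper":-1}
    - {"rx":0,"ry":0,"rz":0,"dx":0,"dy":0,"dz":0,"gripper":-1}

```text
clock: 10.62
tcp_pos: [0.4319, -0.2107, 0.0829]
orientation: [-2.384, -2.046, -0.002]
contact_force: [-2.8, 3.9, 17.0]
grip_width: 0.0
gripper_force: 8.7
```

Request:
step_arm:
  moves:
    - {"rx":0,"ry":0,"rz":0,"dx":0,"dy":0,"dz":-8,"gripper":-1}
    - {"rx":0,"ry":0,"rz":0,"dx":0,"dy":0,"dz":-12,"gripper":-1}
    - {"rx":0,"ry":0,"rz":0,"dx":0,"dy":0,"dz":-30,"gripper":-1}
    - {"rx":0,"ry":0,"rz":0,"dx":0,"dy":0,"dz":-40,"gripper":0.3}
    - {"rx":0,"ry":0,"rz":0,"dx":0,"dy":0,"dz":-50,"gripper":0.3}
    - {"rx":0,"ry":0,"rz":0,"dx":28,"dy":1,"dz":-28,"gripper":0.3}
    - {"rx":0,"ry":0,"rz":0,"dx":45,"dy":3,"dz":0,"gripper":0.3}
    - {"rx":0,"ry":0,"rz":0,"dx":45,"dy":3,"dz":0,"gripper":0.3}
    - {"rx":0,"ry":0,"rz":0,"dx":45,"dy":3,"dz":0,"gripper":0.3}
    - {"rx":0,"ry":0,"rz":0,"dx":45,"dy":3,"dz":0,"gripper":0.3}
    - {"rx":0,"ry":0,"rz":0,"dx":45,"dy":3,"dz":0,"gripper":0.3}
    - {"rx":0,"ry":0,"rz":0,"dx":45,"dy":3,"dz":0,"gripper":0.3}
    - {"rx":0,"ry":0,"rz":0,"dx":45,"dy":3,"dz":0,"gripper":0.3}
    - {"rx":0,"ry":0,"rz":0,"dx":45,"dy":3,"dz":0,"gripper":0.3}
    - {"rx":0,"ry":0,"rz":0,"dx":45,"dy":3,"dz":0,"gripper":0.3}
    - {"rx":0,"ry":0,"rz":0,"dx":25,"dy":3,"dz":0,"gripper":0.3}
    - {"rx":0,"ry":0,"rz":0,"dx":0,"dy":0,"dz":0,"gripper":0.3}
    - {"rx":0,"ry":0,"rz":0,"dx":0,"dy":0,"dz":0,"gripper":0.3}

```text
clock: 12.88
tcp_pos: [0.5318, 0.2351, 0.25]
orientation: [2.386, 2.043, -0.001]
contact_force: [0.3, -0.6, -0.6]
grip_width: 0.0556
gripper_force: 0.0
```

```bash
python3 - <<'E'
from h import *
print(delta([.5308,.2376,.1501]))
E
```

```text
[ 2.4 -1.4 99.9]
```

Request:
step_arm:
  grip_force: 20
  moves:
    - {"rx":0,"ry":0,"rz":0,"dx":2.4,"dy":-1,"dz":20,"gripper":0.3}
    - {"rx":0,"ry":0,"rz":0,"dx":0,"dy":0,"dz":30,"gripper":0.3}
    - {"rx":0,"ry":0,"rz":0,"dx":0,"dy":0,"dz":30,"gripper":0.3}
    - {"rx":0,"ry":0,"rz":0,"dx":0,"dy":0,"dz":20,"gripper":0.3}
    - {"rx":0,"ry":0,"rz":0,"dx":0,"dy":0,"dz":0,"gripper":-1}
    - {"rx":0,"ry":0,"rz":0,"dx":0,"dy":0,"dz":0,"gripper":-1}
    - {"rx":0,"ry":0,"rz":0,"dx":0,"dy":0,"dz":0,"gripper":-1}
    - {"rx":0,"ry":0,"rz":0,"dx":0,"dy":0,"dz":0,"gripper":-1}
    - {"rx":0,"ry":0,"rz":0,"dx":0,"dy":0,"dz":0,"gripper":-1}

```text
clock: 14.0
tcp_pos: [0.5311, 0.2394, 0.1511]
orientation: [-2.384, -2.045, -0.0]
contact_force: [-4.4, -3.7, 7.3]
grip_width: 0.0192
gripper_force: 22.3
```

Request:
step_arm:
  moves:
    - {"rx":0,"ry":0,"rz":0,"dx":10.4,"dy":0,"dz":0.6,"gripper":-1}
    - {"rx":0,"ry":0,"rz":0,"dx":10.2,"dy":0,"dz":1.9,"gripper":-1}
    - {"rx":0,"ry":0,"rz":0,"dx":9.9,"dy":0,"dz":3.1,"gripper":-1}
    - {"rx":0,"ry":0,"rz":0,"dx":9.5,"dy":0,"dz":4.3,"gripper":-1}
    - {"rx":0,"ry":0,"rz":0,"dx":8.9,"dy":0,"dz":5.4,"gripper":-1}
    - {"rx":0,"ry":0,"rz":0,"dx":8.1,"dy":0,"dz":6.5,"gripper":-1}
    - {"rx":0,"ry":0,"rz":0,"dx":7.3,"dy":0,"dz":7.4,"gripper":-1}
    - {"rx":0,"ry":0,"rz":0,"dx":6.3,"dy":0,"dz":8.3,"gripper":-1}
    - {"rx":0,"ry":0,"rz":0,"dx":5.3,"dy":0,"dz":9,"gripper":-1}
    - {"rx":0,"ry":0,"rz":0,"dx":4.1,"dy":0,"dz":9.6,"gripper":-1}
    - {"rx":0,"ry":0,"rz":0,"dx":2.9,"dy":0,"dz":10,"gripper":-1}
    - {"rx":0,"ry":0,"rz":0,"dx":1.7,"dy":0,"dz":9,"gripper":-1}
    - {"rx":0,"ry":0,"rz":0,"dx":0,"dy":0,"dz":0,"gripper":-1}
    - {"rx":0,"ry":0,"rz":0,"dx":0,"dy":0,"dz":0,"gripper":-1}

```text
clock: 15.75
tcp_pos: [0.5442, 0.3238, 0.0742]
orientation: [2.384, 2.046, 0.001]
contact_force: [1.7, 6.5, 0.4]
grip_width: 0.0192
gripper_force: 19.5
```

Request:
step_arm:
  moves:
    - {"rx":0,"ry":0,"rz":0,"dx":0,"dy":0,"dz":0,"gripper":0.3}
    - {"rx":0,"ry":0,"rz":0,"dx":0,"dy":0,"dz":0,"gripper":0.3}
    - {"rx":0,"ry":0,"rz":0,"dx":0,"dy":0,"dz":-10,"gripper":0.3}
    - {"rx":0,"ry":0,"rz":0,"dx":0,"dy":0,"dz":-40,"gripper":0.3}
    - {"rx":0,"ry":0,"rz":0,"dx":0,"dy":0,"dz":-50,"gripper":1}
    - {"rx":0,"ry":0,"rz":0,"dx":0,"dy":0,"dz":-50,"gripper":1}
    - {"rx":0,"ry":0,"rz":0,"dx":-15,"dy":0,"dz":-30,"gripper":1}
    - {"rx":0,"ry":0,"rz":0,"dx":-35,"dy":0,"dz":0,"gripper":1}
    - {"rx":0,"ry":0,"rz":0,"dx":-40,"dy":0,"dz":0,"gripper":1}
    - {"rx":0,"ry":0,"rz":0,"dx":-40,"dy":0,"dz":0,"gripper":1}
    - {"rx":0,"ry":0,"rz":0,"dx":-40,"dy":0,"dz":0,"gripper":1}
    - {"rx":0,"ry":0,"rz":0,"dx":-30,"dy":0,"dz":0,"gripper":1}
    - {"rx":0,"ry":0,"rz":0,"dx":-8,"dy":0,"dz":0,"gripper":1}
    - {"rx":0,"ry":0,"rz":0,"dx":0,"dy":0,"dz":0,"gripper":1}
    - {"rx":0,"ry":0,"rz":0,"dx":0,"dy":0,"dz":0,"gripper":1}

```text
clock: 17.62
tcp_pos: [0.5125, 0.1193, 0.255]
orientation: [-2.382, -2.048, -0.001]
contact_force: [0.2, 0.4, -0.6]
grip_width: 0.0853
gripper_force: 0.0
```

```bash
python3 - <<'E'
from h import *
print(delta(nest(-12,-2,33)),yerr(th+np.pi/2),r.get_obs()['joints'])
c=r.camera_info('wrist');im=r.grab_frame('wrist');s=r.grab_frame('side')
cv2.imwrite('pics/m3.png',np.hstack([im[:,120:520],cv2.resize(s[60:260,230:430],None,fx=2,fy=2)]))
print(proj('wrist',[nest(80,25,36),nest(80,-25,36),nest(-80,0,36),nest(140,-50,12),nest(140,50,12)],c).round(0)-[120,0])
E
```

```text
[-1.10e+00  2.00e-01  2.22e+02] 0.041271321326462385 [-0.83429611  0.25182692  0.58221747  1.93810382 -0.1641374   0.9977315
 -0.3275369 ]
[[178. 101.]
 [224. 101.]
 [201. 237.]
 [245.  46.]
 [156.  46.]]
```

View pics/m3.png

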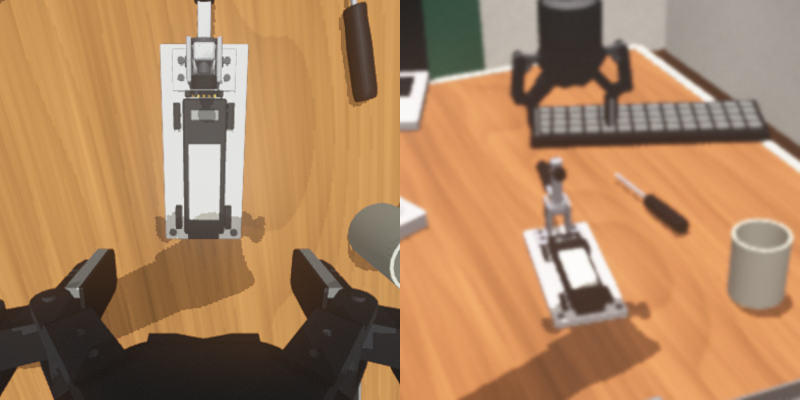

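The wrist half shows the pack centred at (204,168), still in the nest. The side half shows the clamp open, with the arm up at (555,185). Descending onto the pack.

Request:
step_arm:
  grip_force: 50
  moves:
    - {"rx":0,"ry":0,"rz":0,"dx":-1,"dy":1,"dz":20,"gripper":1}
    - {"rx":0,"ry":0,"rz":0,"dx":0,"dy":0,"dz":40,"gripper":1}
    - {"rx":0,"ry":0,"rz":0,"dx":0,"dy":0,"dz":40,"gripper":1}
    - {"rx":0,"ry":0,"rz":0,"dx":0,"dy":0,"dz":40,"gripper":1}
    - {"rx":0,"ry":0,"rz":0,"dx":0,"dy":0,"dz":35,"gripper":1}
    - {"rx":0,"ry":0,"rz":0,"dx":0,"dy":0,"dz":25,"gripper":1}
    - {"rx":0,"ry":0,"rz":0,"dx":0,"dy":0,"dz":15,"gripper":1}
    - {"rx":0,"ry":0,"rz":0,"dx":0,"dy":0,"dz":7,"gripper":1}
    - {"rx":0,"ry":0,"rz":0,"dx":0,"dy":0,"dz":0,"gripper":0.5}
    - {"rx":0,"ry":0,"rz":0,"dx":0,"dy":0,"dz":0,"gripper":0}
    - {"rx":0,"ry":0,"rz":0,"dx":0,"dy":0,"dz":0,"gripper":-1}
    - {"rx":0,"ry":0,"rz":0,"dx":0,"dy":0,"dz":0,"gripper":-1}
    - {"rx":0,"ry":0,"rz":0,"dx":0,"dy":0,"dz":0,"gripper":-1}

```text
clock: 19.35
tcp_pos: [0.5138, 0.1169, 0.0339]
orientation: [2.384, 2.046, 0.003]
contact_force: [-0.8, -0.0, 6.6]
grip_width: 0.0491
gripper_force: 53.5
```

Request:
step_arm:
  moves:
    - {"rx":0,"ry":0,"rz":0,"dx":0,"dy":0,"dz":-5,"gripper":-1}
    - {"rx":0,"ry":0,"rz":0,"dx":0,"dy":0,"dz":-10,"gripper":-1}
    - {"rx":0,"ry":0,"rz":0,"dx":0,"dy":0,"dz":-20,"gripper":-1}
    - {"rx":0,"ry":0,"rz":0,"dx":0,"dy":0,"dz":-30,"gripper":-1}
    - {"rx":0,"ry":0,"rz":0,"dx":0,"dy":0,"dz":-30,"gripper":-1}
    - {"rx":0,"ry":0,"rz":0,"dx":0,"dy":0,"dz":-20,"gripper":-1}
    - {"rx":0,"ry":0,"rz":-4.4,"dx":0,"dy":0,"dz":-5,"gripper":-1}
    - {"rx":0,"ry":0,"rz":-4.4,"dx":0,"dy":0,"dz":0,"gripper":-1}
    - {"rx":0,"ry":0,"rz":0,"dx":0,"dy":0,"dz":0,"gripper":-1}

```text
clock: 20.48
tcp_pos: [0.5138, 0.1135, 0.1537]
orientation: [2.221, 2.217, -0.001]
contact_force: [1.4, -7.9, -1.5]
grip_width: 0.049
gripper_force: 53.8
```

```bash
python3 - <<'E'
from h import *
print(delta([.617,-.307,.0265]),yerr(np.radians(-.3)))
E
```

```text
[-420.   103.8  128.4] 0.1940082623886923
```

Request:
step_arm:
  moves:
    - {"rx":0,"ry":0,"rz":0.2,"dx":-15,"dy":4,"dz":0,"gripper":-1}
    - {"rx":0,"ry":0,"rz":0,"dx":-30,"dy":7,"dz":0,"gripper":-1}
    - {"rx":0,"ry":0,"rz":0,"dx":-35,"dy":9,"dz":0,"gripper":-1}
    - {"rx":0,"ry":0,"rz":0,"dx":-35,"dy":9,"dz":0,"gripper":-1}
    - {"rx":0,"ry":0,"rz":0,"dx":-35,"dy":9,"dz":0,"gripper":-1}
    - {"rx":0,"ry":0,"rz":0,"dx":-35,"dy":9,"dz":0,"gripper":-1}
    - {"rx":0,"ry":0,"rz":0,"dx":-35,"dy":9,"dz":0,"gripper":-1}
    - {"rx":0,"ry":0,"rz":0,"dx":-35,"dy":9,"dz":0,"gripper":-1}
    - {"rx":0,"ry":0,"rz":0,"dx":-35,"dy":9,"dz":0,"gripper":-1}
    - {"rx":0,"ry":0,"rz":0,"dx":-35,"dy":9,"dz":0,"gripper":-1}
    - {"rx":0,"ry":0,"rz":0,"dx":-35,"dy":9,"dz":0,"gripper":-1}
    - {"rx":0,"ry":0,"rz":0,"dx":-30,"dy":7,"dz":0,"gripper":-1}
    - {"rx":0,"ry":0,"rz":0,"dx":-20,"dy":3,"dz":0,"gripper":-1}
    - {"rx":0,"ry":0,"rz":0,"dx":-10,"dy":2,"dz":0,"gripper":-1}
    - {"rx":0,"ry":0,"rz":0,"dx":0,"dy":0,"dz":0,"gripper":-1}
    - {"rx":0,"ry":0,"rz":0,"dx":0,"dy":0,"dz":0,"gripper":-1}

```text
clock: 22.48
tcp_pos: [0.6164, -0.3019, 0.1527]
orientation: [-2.221, -2.22, -0.001]
contact_force: [-1.0, 1.0, -5.0]
grip_width: 0.0491
gripper_force: 53.5
```

```bash
python3 - <<'E'
from h import *
o=r.get_obs();print(delta([.617,-.307,.0265]),yerr(np.radians(-.3)),o['contact_force'],o['moment'])
im=r.grab_frame('wrist');s=r.grab_frame('side')
cv2.imwrite('pics/m4.png',np.hstack([im[:,120:520],cv2.resize(s[180:380,330:530],None,fx=2,fy=2)]))
E
```

```text
[ -5.3   0.6 126.2] 0.26158551373191585 [-0.96284516  0.96203661 -5.01234749] [-0.08462103  0.0072705   0.01889093]
```

View pics/m4.png

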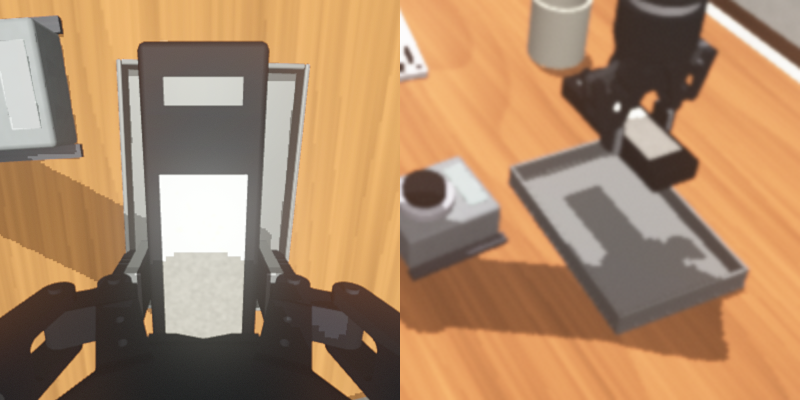

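The pack hangs level over the tray and parallel to its walls: pack mid-line at about 204, tray mid-line at about 214. I'll shift slightly right and lower it.

Request:
step_arm:
  moves:
    - {"rx":0,"ry":0,"rz":0.2,"dx":-5,"dy":5,"dz":10,"gripper":-1}
    - {"rx":0,"ry":0,"rz":0,"dx":0,"dy":0,"dz":25,"gripper":-1}
    - {"rx":0,"ry":0,"rz":0,"dx":0,"dy":0,"dz":30,"gripper":-1}
    - {"rx":0,"ry":0,"rz":0,"dx":0,"dy":0,"dz":25,"gripper":-1}
    - {"rx":0,"ry":0,"rz":0,"dx":0,"dy":0,"dz":15,"gripper":-1}
    - {"rx":0,"ry":0,"rz":0,"dx":0,"dy":0,"dz":10,"gripper":-1}
    - {"rx":0,"ry":0,"rz":0,"dx":0,"dy":0,"dz":5,"gripper":-1}
    - {"rx":0,"ry":0,"rz":0,"dx":0,"dy":0,"dz":3,"gripper":-1}
    - {"rx":0,"ry":0,"rz":0,"dx":0,"dy":0,"dz":0,"gripper":-1}
    - {"rx":0,"ry":0,"rz":0,"dx":0,"dy":0,"dz":0,"gripper":-1}

```text
clock: 23.82
tcp_pos: [0.6216, -0.3087, 0.0305]
orientation: [2.227, 2.214, 0.001]
contact_force: [-0.3, -0.0, -3.5]
grip_width: 0.0492
gripper_force: 53.5
```

Request:
step_arm:
  moves:
    - {"rx":0,"ry":0,"rz":0,"dx":0,"dy":0,"dz":2,"gripper":-1}
    - {"rx":0,"ry":0,"rz":0,"dx":0,"dy":0,"dz":1.5,"gripper":-1}
    - {"rx":0,"ry":0,"rz":0,"dx":0,"dy":0,"dz":1,"gripper":-1}
    - {"rx":0,"ry":0,"rz":0,"dx":0,"dy":0,"dz":0,"gripper":-1}
    - {"rx":0,"ry":0,"rz":0,"dx":0,"dy":0,"dz":0,"gripper":-1}

```text
clock: 24.45
tcp_pos: [0.6212, -0.3085, 0.026]
orientation: [-2.228, -2.215, -0.001]
contact_force: [-2.8, 1.9, 6.0]
grip_width: 0.049
gripper_force: 54.7
```

Request:
step_arm:
  grip_force: 20
  moves:
    - {"rx":0,"ry":0,"rz":0,"dx":0,"dy":0,"dz":0,"gripper":0.3}
    - {"rx":0,"ry":0,"rz":0,"dx":0,"dy":0,"dz":0,"gripper":0.5}
    - {"rx":0,"ry":0,"rz":0,"dx":0,"dy":0,"dz":0,"gripper":0.6}
    - {"rx":0,"ry":0,"rz":0,"dx":0,"dy":0,"dz":0,"gripper":0.6}
    - {"rx":0,"ry":0,"rz":0,"dx":0,"dy":0,"dz":-5,"gripper":0.6}
    - {"rx":0,"ry":0,"rz":0,"dx":0,"dy":0,"dz":-15,"gripper":0.6}
    - {"rx":0,"ry":0,"rz":0,"dx":0,"dy":0,"dz":-40,"gripper":0.6}
    - {"rx":0,"ry":0,"rz":0,"dx":0,"dy":0,"dz":-50,"gripper":0.6}
    - {"rx":0,"ry":0,"rz":0,"dx":0,"dy":0,"dz":-50,"gripper":0.6}
    - {"rx":0,"ry":0,"rz":0,"dx":0,"dy":0,"dz":-40,"gripper":0.6}
    - {"rx":0,"ry":0,"rz":0,"dx":0,"dy":0,"dz":0,"gripper":0.6}
    - {"rx":0,"ry":0,"rz":0,"dx":0,"dy":0,"dz":0,"gripper":0.6}

```text
clock: 25.95
tcp_pos: [0.6209, -0.3083, 0.2256]
orientation: [-2.228, -2.215, -0.001]
contact_force: [0.5, 0.3, 0.0]
grip_width: 0.0687
gripper_force: 0.0
```

```bash
python3 - <<'E'
from h import *
cv2.imwrite('pics/s5.png',r.grab_frame('side'))
E
```

```text
(no output)
```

View pics/s5.png

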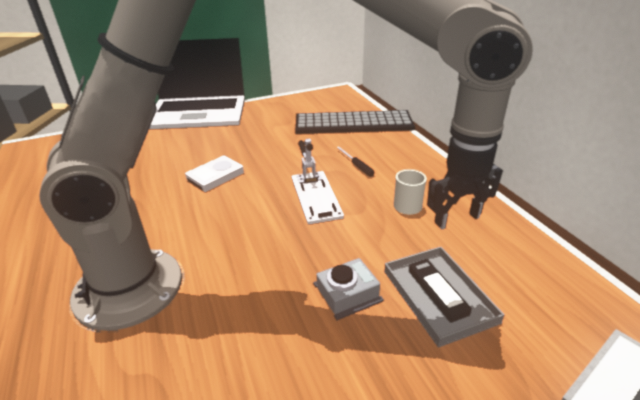

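The pack lies flat with its label up in the tray at (440,290), the clamp is open at (308,160), and the mug, screwdriver and hard drive look undisturbed.

```bash
python3 -c "
from bench import r
print(r.hand_in())"
```

```text
the job is handed in; nothing more can be done
None
```

I ran the clamp and button check in order, set the pack flat and label up in the tray, and handed the job in at about 26 s; hand-in gave no verdict back.

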